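# Power up the microscope bench in the safe order

### The job

Switch on the microscope bench in the safe order by pressing the power keys with a fingertip, lightly: first the lamp power supply (the tall box with the carrying handle), then the stage controller (the box with the joystick), last the camera box (the small box with the camera head). Push each key well down, where it stays, and leave the slide warmer's key out. Do not pick up, shift or tip the units or the things standing around them.

Things in the scene. Friction and masses are not known exactly. Their poses are not given: they have to be found in the camera images.
- lamp_supply: Lamp power supply: the tallest unit, a plain grey box 170 long (its x) x 120 wide (y) x 100 mm high with black vent slots, with a dark steel carrying handle across its top at the rear (60 mm behind the centre, up to 135 mm above the table). Loose, about 2.5 kg. Origin: centre of its underside; +x points to its rear, z up.
- lamp_supply_key_top (a point): Round black key cap, 30 mm across, in a flat metal collar on the top of the lamp power supply, 40 mm from the centre towards its front, on the middle line. The point is the centre of the cap's flat top; its z axis is the unit's vertical. When out, the top stands 22 mm above the unit's top (122 mm above the table).
- lamp_supply_key (a joint): How far the lamp power supply's power key is pressed in (m): 0 is out (starts between 0 and 0.001), 0.012 is fully in against its stop, cap then 10 mm proud of the unit. The unit is on from 0.006 m. It slides straight down with a steady resistance of about 2.5 N, and stays where it is left. Pushed on beyond its stop, the cap yields on a cushion spring (3 N, then 1 N per mm, for up to 8 mm, not counted in this value) and comes back; a push of over 20 N is too hard for it.
- stage_box: Stage controller: white box 150 long (x) x 120 wide (y) x 50 mm high with an upright joystick (black ball on a steel rod, 40 mm behind the centre, up to 128 mm above the table). Loose, about 1.4 kg. Origin: centre of its underside; +x to its rear, z up.
- stage_box_key_top (a point): Round black key cap, 30 mm across, in a flat metal collar on the top of the stage controller, 40 mm from the centre towards its front, on the middle line. The point is the centre of the cap's flat top; its z axis is the unit's vertical. When out, the top stands 22 mm above the unit's top (72 mm above the table).
- stage_box_key (a joint): How far the stage controller's power key is pressed in (m): 0 is out (starts between 0 and 0.001), 0.012 is fully in against its stop, cap then 10 mm proud of the unit. The unit is on from 0.006 m. It slides straight down with a steady resistance of about 2.5 N, and stays where it is left. Pushed on beyond its stop, the cap yields on a cushion spring (3 N, then 1 N per mm, for up to 8 mm, not counted in this value) and comes back; a push of over 20 N is too hard for it.
- camera_box: Camera box: the smallest unit, white, 130 long (x) x 90 wide (y) x 40 mm high, carrying a small square metal camera head with a short upright black lens (37 mm behind the centre, up to 80 mm above the table). Loose, about 1 kg. Origin: centre of its underside; +x to its rear, z up.
- camera_box_key_top (a point): Round black key cap, 30 mm across, in a flat metal collar on the top of the camera box, 35 mm from the centre towards its front, on the middle line. The point is the centre of the cap's flat top; its z axis is the unit's vertical. When out, the top stands 22 mm above the unit's top (62 mm above the table).
- camera_box_key (a joint): How far the camera box's power key is pressed in (m): 0 is out (starts between 0 and 0.001), 0.012 is fully in against its stop, cap then 10 mm proud of the unit. The unit is on from 0.006 m. It slides straight down with a steady resistance of about 2.5 N, and stays where it is left. Pushed on beyond its stop, the cap yields on a cushion spring (3 N, then 1 N per mm, for up to 8 mm, not counted in this value) and comes back; a push of over 20 N is too hard for it.
- slide_warmer: Slide warmer, to be left off: the flattest unit, white, 170 long (x) x 120 wide (y) x 30 mm high, with a metal plate on top carrying three glass slides. Loose, about 1.6 kg. Origin: centre of its underside; +x to its rear, z up.
- slide_warmer_key_top (a point): Round black key cap, 30 mm across, in a flat metal collar on the top of the slide warmer, 55 mm from the centre towards its front, on the middle line. The point is the centre of the cap's flat top; its z axis is the unit's vertical. When out, the top stands 22 mm above the unit's top (52 mm above the table).
- slide_warmer_key (a joint): How far the slide warmer's power key is pressed in (m): 0 is out (starts between 0 and 0.001), 0.012 is fully in against its stop, cap then 10 mm proud of the unit. Leave it out (under 0.003 m). It slides straight down with a steady resistance of about 2.5 N, and stays where it is left. Pushed on beyond its stop, the cap yields on a cushion spring (3 N, then 1 N per mm, for up to 8 mm, not counted in this value) and comes back; a push of over 20 N is too hard for it.
- coverslip_case: Clear plastic case, 26 x 26 x 14 mm, lying on top of the lamp power supply beside its key (about 70 mm from it). A loose bystander, to be left where it is. Origin: centre of its underside.
- objective_can: Black round canister, 37 mm across, 50 mm high, standing near the robot's middle. A loose bystander, to be left where it is. Origin: centre of its underside.
- oil_bottle: Amber bottle with black cap, 28 mm across, 60 mm high, near the robot on the left. A loose bystander, to be left where it is. Origin: centre of its underside.
- dropper_bottle: White bottle, 30 mm across, 65 mm high, near the robot on the right. A loose bystander, to be left where it is. Origin: centre of its underside.
- stain_jar: Amber jar with black lid, 56 mm across, 85 mm high, at the back right. A loose bystander, to be left where it is. Origin: centre of its underside.
- slide_mailer: White and grey flat box, 85 x 34 x 26 mm, at the back left. A loose bystander, to be left where it is. Origin: centre of its underside.
- petri_dish: Clear closed dish, 92 mm across, 16 mm high, at the back in the middle. A loose bystander, to be left where it is. Origin: centre of its underside.
Not all that is in view belongs to the job. Leave any orange or purple look-alike of the slide_warmer alone.

How it is judged:
On the way, in this order (a step that is already met when the one before it is completed fails the run):
1. the key of the lamp power supply is pressed in at least 6 mm (value of joint lamp_supply_key above 0.006 m), for 0.1 s.
2. the key of the stage controller is pressed in at least 6 mm (value of joint stage_box_key above 0.006 m), for 0.1 s.
3. the key of the camera box is pressed in at least 6 mm (value of joint camera_box_key above 0.006 m), for 0.1 s.
At the end, for the whole second after the job is handed in: The power keys of the lamp supply, stage controller and camera box are each in by more than 6 mm, the slide warmer's key is out (in by less than 3 mm), all four units are upright, at rest and within 15 mm of where they began, and the bystanders within 20 mm (value of joint each of lamp_supply_key, stage_box_key, camera_box_key above 0.006 m and value of joint slide_warmer_key below 0.003 m and distance of each of lamp_supply, stage_box, camera_box, slide_warmer from where it was at the start of the episode below 0.015 m and angle between each of lamp_supply, stage_box, camera_box, slide_warmer's own z axis and vertical below 0.1 rad and linear speed of each of lamp_supply, stage_box, camera_box, slide_warmer below 0.02 m/s and distance of each of coverslip_case, objective_can, oil_bottle, dropper_bottle, stain_jar, slide_mailer, petri_dish from where it was at the start of the episode below 0.02 m); the robot touches nothing.
It fails at once if a unit or its key is touched with more than 20 N (contact force between any of the fingers, the arm and lamp_supply above 20 N or contact force between any of the fingers, the arm and stage_box above 20 N or contact force between any of the fingers, the arm and camera_box above 20 N or contact force between any of the fingers, the arm and slide_warmer above 20 N).
It fails at once if the slide warmer's key is pressed (3 mm or more) (value of joint slide_warmer_key above 0.003 m).
It fails at once if a unit is shifted, lifted or carried (15 mm) or tipped (distance of any of lamp_supply, stage_box, camera_box, slide_warmer from where it was at the start of the episode above 0.015 m or height (world z) of any of lamp_supply, stage_box, camera_box, slide_warmer above 0.01 m or angle between any of lamp_supply, stage_box, camera_box, slide_warmer's own z axis and vertical above 0.15 rad).
It fails at once if a bystander is shifted, lifted or knocked over (20 mm or 0.3 rad) (distance of any of coverslip_case, objective_can, oil_bottle, dropper_bottle, stain_jar, slide_mailer, petri_dish from where it was at the start of the episode above 0.02 m or angle between any of coverslip_case, objective_can, oil_bottle, dropper_bottle, stain_jar, slide_mailer, petri_dish's own z axis and vertical above 0.3 rad).
It also fails if it takes over 51 s, if anything falls off the work surface, if the arm or the gripper's body presses on something with over 40 N, if the wrist force passes 120 N, or if a joint passes its speed limit or range.

### The arm

A 7-joint arm with a two-finger parallel gripper is mounted at the origin on the work surface. World frame = base frame: x ahead of the robot, y to its left, z up, the work surface at z = 0. Lengths are in m, angles in rad, forces in N, time in s.
With the tool pointing down it reaches from about 0.4 to 0.85 m from the base axis. Payload 10.4 kg.
Tool frame: the origin (TCP) lies between the finger pads; the fingertips stand 11 mm ahead of it and the grasp point (between the pads) lies 8 mm behind it; z points along the fingers, y is the direction in which the jaws open and shut (so a half turn about z gives the same grasp; the last joint's range is limited). The gripper opens to 87 mm and grips with 3 to 60 N. Pads are 19 mm wide; open, the fingers measure 117 mm over their backs; the gripper's body (75 mm by 190 mm) begins 51 mm behind the grasp point.
Start: joints at [1.094, 0.332, -0.065, 1.46, 0.022, 1.35, -0.088], TCP at [0.274, -0.562, 0.234] pointing down, gripper open.
Joint ranges: [-2.6, 2.6], [-0.5, 2.12], [-1.47, 1.34], [0.16, 2.42], [-1.27, 4.41], [0.06, 2.06], [-2.6, 2.6]. Speed limits (rad/s): [2.22, 2.22, 2.79, 2.79, 3.14, 3.14, 3.14].

### API

Orientations are given as a unit quaternion [x, y, z, w].
In Python, from bench import r, eyes gives the robot as it stands.
- The arm moves only by the shell command python3 -m inch 'ROWS' [FORCE]. ROWS is a JSON object of lists of equal length, an entry for each row: "translation": the shift along the world's x, y, z scaled (see below), a list of three; "rot": the turn, a rotation vector about the world's x, y, z scaled (see below), a list of three; "jaw": the finger opening in mm, from 0 to 87. In form: {"translation": [[tx, ty, tz], ...], "rot": [[ax, ay, az], ...], "jaw": [jaw, ...]}. A call has 1 to 20 rows; each row is the pose to reach, as a shift and turn from the pose measured when the call began; what a row does not reach only later rows make up. The controller multiplies each number of a shift by 100 mm and each number of a turn by 60 degrees. A row lasts 1/10 s, in which the tool goes at most 50 mm and 8.59 degrees, less where a joint would pass 70% of its speed; a pose out of reach is approached as far as the arm can. A call with a number of a shift or a turn outside -1 to 1 is refused whole. A call with a gripper value outside its range is refused whole. The fingers move at their own pace and stop on an object; FORCE is the grip in N (left out, the last holds). Time passes only in rows, so rows that repeat a pose let the fingers close. It gives the time, the measured TCP pose, the force and the opening at its end, in the units of the state.
- r.read_state(): the state, without advancing time (a new reading comes with each control period).
- eyes.camera(name): name is "scene" or "side" or "wrist"; returns the picture (384x512x3 uint8, blue, green, red); there is no depth.
- eyes.calibration(name): a dict with "fx", "fy", "cx", "cy" (pixels), "distortion" ([k1, k2, p1, p2, k3] as OpenCV has them; the pictures are not rectified), "R" (3x3) and "t" (3): a world point X has camera coordinates R X + t; the wrist camera has in their place "hand_eye" (4x4, takes a point from camera to tool coordinates, whose origin is the TCP and whose axes are the flange's). Camera axes: x right, y down, z forward; pixel columns grow to the right and rows downward; lengths in m; the calibration is good to about 2 mm. A picture is of the moment at which its call begins: read the wrist's pose just before it. calibration takes no time and is no camera call.
- r.close_job(): hands the job in, once; it reports no verdict.
The state is a dict: "time": time; "joint_positions": joint angles; "joint_vel": joint speeds; "joint_torque": joint torques, N m; "ee_pos": TCP position; "eef_rot": TCP orientation; "ft_force": force on the tool from outside, world axes, zero at the start; "torque": the same for the moment, N m; "width": finger opening in m.
Only numpy, scipy, OpenCV 4.12 (cv2) and the standard library are available. Lean on these libraries where they do the work, as an engineer would, in place of code of your own. Each camera call takes 0.05 s, during which the arm holds its last target. There are 200 camera calls.

## Working session

There is one attempt and no reset: what is moved stays moved. The work goes in short steps, Python scripts to look and compute and a shell command to move; the robot and the scene stay as the last step left them, time stands still between calls to the robot, and variables do not carry over. Pictures are saved under pics/ and viewed, about 8 in all and at most 12, crops included, and the job is handed in when it is done.

```bash
ls; mkdir -p pics
python3 - <<'E'
from bench import r, eyes
import cv2
s=r.read_state(); print({k:s[k] for k in('time','ee_pos','eef_rot','ft_force','width')})
for n in('scene','side'):
    cv2.imwrite(f'pics/{n}0.png',eyes.camera(n)); c=eyes.calibration(n); print(n,c)
print(eyes.calibration('wrist'))
E
```

```text
pics
{'time': 0.0, 'ee_pos': array([ 0.27379647, -0.56142221,  0.23276235]), 'eef_rot': array([ 9.74371039e-01,  2.24945735e-01, -1.96677664e-04, -6.75119684e-04]), 'ft_force': array([-0.47621091, -0.5050876 ,  0.12788287]), 'width': 0.08699281606701444}
scene {'fx': 495.30886629618067, 'fy': 495.30886629618067, 'cx': 246.1100339078966, 'cy': 195.24659585193257, 'distortion': array([-0.21164059,  0.        ,  0.        ,  0.        ,  0.        ]), 'R': array([[ 0.53202558,  0.84671057,  0.00547703],
       [ 0.51341056, -0.31744127, -0.79727074],
       [-0.67331893,  0.42698039, -0.60359702]]), 't': array([-0.28097794, -0.19901515,  1.67888911])}
side {'fx': 388.5439889957733, 'fy': 388.5439889957733, 'cx': 249.14368466829052, 'cy': 193.72223808478356, 'distortion': array([-0.02709612,  0.        ,  0.        ,  0.        ,  0.        ]), 'R': array([[ 0.99730722, -0.07052626, -0.0201085 ],
       [-0.06548464, -0.73295304, -0.67712008],
       [ 0.03301616,  0.67661354, -0.73559775]]), 't': array([-0.51059606,  0.13179893,  1.02846953])}
{'fx': 273.22303117464105, 'fy': 273.22303117464105, 'cx': 256.286528439262, 'cy': 194.95722344829213, 'distortion': array([-0.06021714,  0.        ,  0.        ,  0.        ,  0.        ]), 'hand_eye': array([[-3.31094991e-04, -9.64900687e-01, -2.62614839e-01,
         7.11271693e-02],
       [ 9.99999889e-01, -2.31271230e-04, -4.11024702e-04,
         4.35387706e-04],
       [ 3.35862761e-04, -2.62614946e-01,  9.64900657e-01,
        -1.52505868e-01],
       [ 0.00000000e+00,  0.00000000e+00,  0.00000000e+00,
         1.00000000e+00]])}
```

View pics/scene0.png

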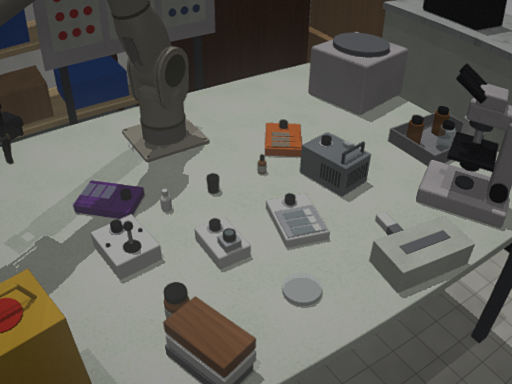

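View pics/side0.png

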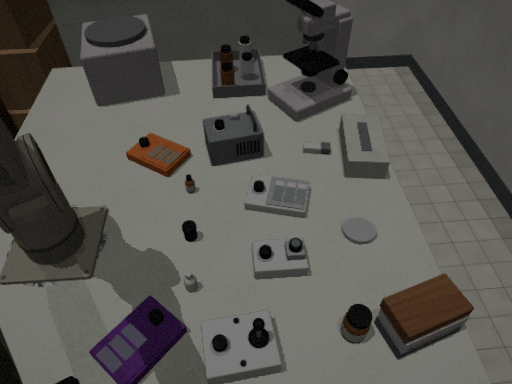

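The keys that could be confused, given as scene / side pixels:

| Item | Scene | Side |
|---|---|---|
| Lamp key (grey box with handle) | (326,141) | (220,125) |
| Stage key (joystick box) | (117,227) | (220,343) |
| Camera key (white box with camera head) | (215,225) | (265,253) |
| Warmer key, leave out | (290,200) | (259,186) |
| Orange look-alike key | (283,125) | (144,142) |
| Purple look-alike key | (126,195) | (157,317) |
| Small black dots on the stage box | beside the joystick | (236,320) and (243,364) |
| Joystick ball | – | (258,325) |
| Lens | – | (295,244) |

I choose the first three and check them in a close crop.

```bash
cat > h.py <<'E'
import numpy as np, cv2
from bench import r, eyes
from scipy.spatial.transform import Rotation as Ro
def ray(name,uv,state=None):
    c=eyes.calibration(name); K=np.array([[c['fx'],0,c['cx']],[0,c['fy'],c['cy']],[0,0,1]])
    p=cv2.undistortPoints(np.array([[uv]],float),K,c['distortion'])[0,0]; d=np.array([*p,1])
    if name=='wrist':
        T=np.array(c['hand_eye']); Rt=Ro.from_quat(state['eef_rot']).as_matrix()
        return Rt@T[:3,3]+state['ee_pos'], Rt@T[:3,:3]@d
    R=c['R']; return -R.T@c['t'], R.T@d
def onz(name,uv,z,state=None):
    o,d=ray(name,uv,state); return o+d*(z-o[2])/d[2]
E
python3 - <<'E'
from h import *
P={'lamp':((326,141),(220,125),.122),'stage':((117,227),(220,343),.072),'cam':((215,225),(265,253),.062),'warm':((290,200),(259,186),.052)}
rows=[]
for n,(a,b,z) in P.items():
    print(n,onz('scene',a,z).round(4),onz('side',b,z).round(4))
for j,n in enumerate(('scene','side')):
    im=cv2.imread(f'pics/{n}0.png'); t=[]
    for k,v in P.items():
        u,w=v[j]; c=cv2.resize(im[w-20:w+20,u-20:u+20],(200,200),interpolation=cv2.INTER_CUBIC)
        c=cv2.convertScaleAbs(c,alpha=1.5,beta=20)
        for g in range(0,200,50): cv2.line(c,(g,0),(g,4),(0,0,255));cv2.line(c,(0,g),(4,g),(0,0,255))
        t.append(c)
    rows.append(np.hstack(t))
cv2.imwrite('pics/crop.png',np.vstack(rows))
E
```

```text
lamp [0.4641 0.3135 0.122 ] [0.4487 0.3076 0.122 ]
stage [ 0.4501 -0.3248  0.072 ] [ 0.4322 -0.3291  0.072 ]
cam [ 0.5586 -0.1101  0.062 ] [ 0.5426 -0.1178  0.062 ]
warm [0.5642 0.1151 0.052 ] [0.5485 0.1122 0.052 ]
```

View pics/crop.png

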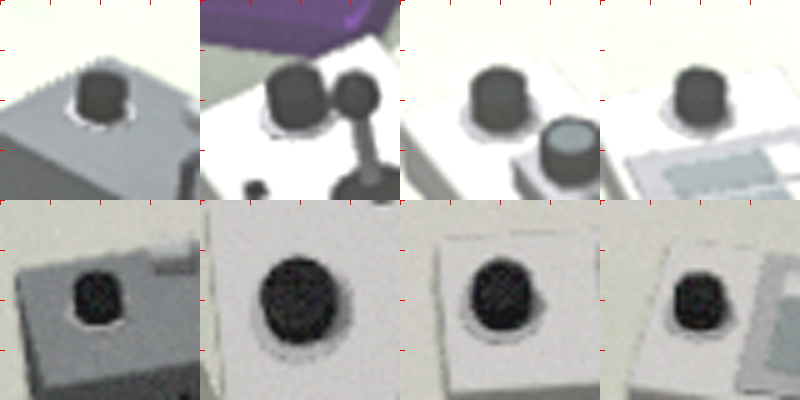

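The choice is confirmed. The lamp key sits on the grey vented box, the stage key is beside the joystick, and the camera key is beside the lens. The fourth is the warmer key, with slides. Now I'll move towards them with the fingers shut, staying high.

```bash
python3 - <<'E'
from h import *
P={'lamp':((326.4,137.6),(219.6,122.4),.122),'stage':((116.4,222.8),(219.6,340.2),.072),'cam':((214.6,221.8),(265.4,249.4),.062)}
for n,(a,b,z) in P.items(): print(n,onz('scene',a,z).round(4),onz('side',b,z).round(4))
E
python3 -m inch '{"translation": [[0.3,0.3,0],[0.6,0.6,0],[1,0.9,0],[1,0.9,0]], "rot": [[0,0,-0.1],[0,0,-0.22],[0,0,-0.34],[0,0,-0.433]], "jaw": [0,0,0,0]}' 10
python3 -m inch '{"translation": [[0.4,0.5,0],[0.8,1,0],[0.8,1,0]], "rot": [[0,0,0],[0,0,0],[0,0,0]], "jaw": [0,0,0]}'
```

```text
lamp [0.4496 0.3271 0.122 ] [0.4478 0.3205 0.122 ]
stage [ 0.4341 -0.3204  0.072 ] [ 0.4315 -0.3234  0.072 ]
cam [ 0.5474 -0.1049  0.062 ] [ 0.5446 -0.1077  0.062 ]
time: 0.5
ee_pos: [0.3806, -0.4653, 0.2325]
eef_rot: [1.0, 0.003, 0.001, -0.002]
ft_force: [-0.6, 0.7, -0.1]
width: 0.0628
time: 0.8
ee_pos: [0.4624, -0.3623, 0.2322]
eef_rot: [1.0, 0.004, 0.001, -0.003]
ft_force: [0.4, -0.3, 0.0]
width: 0.0389
```

```bash
python3 - <<'E'
from h import *
s=r.read_state(); im=eyes.camera('wrist'); cv2.imwrite('pics/w_stage.png',im); np.save('pics/w_stage.npy',np.r_[s['ee_pos'],s['eef_rot']])
E
python3 -m inch '{"translation": [[0,0.5,0],[0,1,0],[0,1,0]], "rot": [[0,0,0],[0,0,0],[0,0,0]], "jaw": [0,0,0]}'
python3 -m inch '{"translation": [[0,0.5,0],[0,1,0],[0,1,0]], "rot": [[0,0,0],[0,0,0],[0,0,0]], "jaw": [0,0,0]}'
python3 -m inch '{"translation": [[0,0.5,0],[0,1,0],[0,1,0]], "rot": [[0,0,0],[0,0,0],[0,0,0]], "jaw": [0,0,0]}'
python3 -m inch '{"translation": [[0,0.5,0],[0,1,0],[0,1,0]], "rot": [[0,0,0],[0,0,0],[0,0,0]], "jaw": [0,0,0]}'
python3 -m inch '{"translation": [[0,0.5,0],[0,1,0],[0,1,0]], "rot": [[0,0,0],[0,0,0],[0,0,0]], "jaw": [0,0,0]}'
python3 -m inch '{"translation": [[-0.05,0.5,0],[-0.1,0.9,0],[-0.1,0.9,0],[-0.1,0.9,0]], "rot": [[0,0,0],[0,0,0],[0,0,0],[0,0,0]], "jaw": [0,0,0,0]}'
python3 - <<'E'
from h import *
s=r.read_state(); im=eyes.camera('wrist'); cv2.imwrite('pics/w_lamp.png',im); np.save('pics/w_lamp.npy',np.r_[s['ee_pos'],s['eef_rot']])
print(s['ee_pos'])
cv2.imwrite('pics/w2.png',np.hstack([cv2.resize(cv2.imread(f'pics/w_{n}.png'),(400,300),interpolation=cv2.INTER_AREA) for n in('stage','lamp')]))
E
```

```text
time: 1.15
ee_pos: [0.4677, -0.2505, 0.2323]
eef_rot: [1.0, 0.011, 0.002, -0.005]
ft_force: [-0.5, -0.0, 0.2]
width: 0.011
time: 1.45
ee_pos: [0.4681, -0.1447, 0.2325]
eef_rot: [1.0, 0.015, 0.002, -0.006]
ft_force: [0.0, -0.1, -0.0]
width: 0.0007
time: 1.75
ee_pos: [0.468, -0.0391, 0.2327]
eef_rot: [1.0, 0.019, 0.003, -0.006]
ft_force: [0.4, -0.6, 1.0]
width: 0.0002
time: 2.05
ee_pos: [0.4676, 0.0663, 0.233]
eef_rot: [1.0, 0.022, 0.003, -0.007]
ft_force: [1.0, 0.0, 0.3]
width: 0.0003
time: 2.35
ee_pos: [0.4667, 0.1716, 0.2332]
eef_rot: [1.0, 0.026, 0.003, -0.008]
ft_force: [0.2, 0.8, 0.1]
width: 0.0007
time: 2.75
ee_pos: [0.4569, 0.2614, 0.2328]
eef_rot: [1.0, 0.027, 0.003, -0.008]
ft_force: [0.9, -1.8, 0.4]
width: 0.0005
[0.45692607 0.26143041 0.23276833]
```

View pics/w2.png

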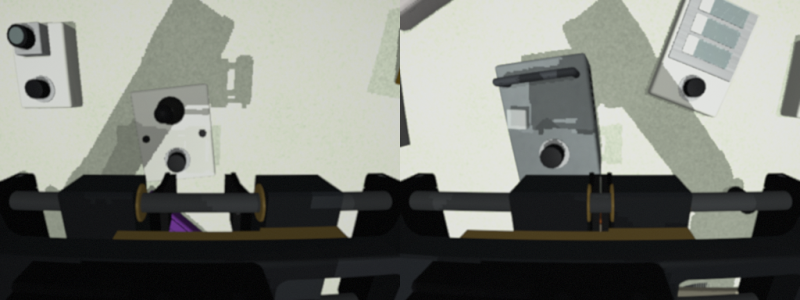

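Wrist pair, at half scale. Left panel: stage key (177,160), camera key (38,88). Right panel: lamp key (152,155), with the case beside it at (118,118) and the handle behind.

Run:
```python
from h import *
out=[]
for n,uv,z in(('stage',(226.6,204.8),.072),('stage',(48.6,112.6),.062),('lamp',(194.6,197),.122)):
    p=np.load(f'pics/w_{n}.npy'); s={'ee_pos':p[:3],'eef_rot':p[3:]}
    im=cv2.imread(f'pics/w_{n}.png')
    print(uv,onz('wrist',uv,z,s).round(4))
    u,v=map(int,uv); c=im[v-30:v+30,u-30:u+30]; c=cv2.convertScaleAbs(cv2.resize(c,(240,240),interpolation=cv2.INTER_CUBIC),alpha=2.5,beta=0)
    cv2.circle(c,(120,120),2,(0,0,255),-1); out.append(c)
cv2.imwrite('pics/wc.png',np.hstack(out))
```

```text
(226.6, 204.8) [ 0.4365 -0.3265  0.072 ]
(48.6, 112.6) [ 0.5452 -0.1151  0.062 ]
(194.6, 197) [0.4514 0.3246 0.122 ]
```

View pics/wc.png

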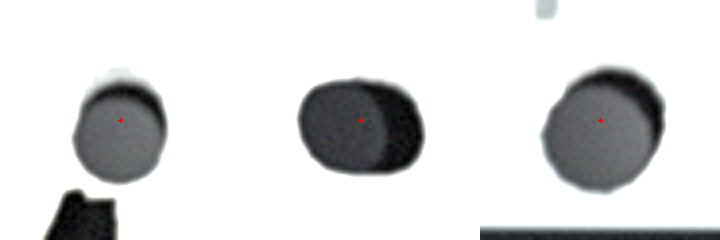

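The cap tops show clearly as lighter discs, offset from my first picks. I'll recompute from the disc centres: (225.8,208.5), (43.3,113.7) and (193.3,201).

Run:
```python
from h import *
for n,uv,z in(('stage',(225.8,208.5),.072),('stage',(43.3,113.7),.062),('lamp',(193.3,201),.122)):
    p=np.load(f'pics/w_{n}.npy'); s={'ee_pos':p[:3],'eef_rot':p[3:]}
    print(onz('wrist',uv,z,s).round(4))
s=r.read_state();print(s['ee_pos'],Ro.from_quat(s['eef_rot']).as_matrix()[:,2],s['ft_force'])
```

```text
[ 0.4318 -0.3254  0.072 ]
[ 0.5441 -0.108   0.062 ]
[0.4471 0.326  0.122 ]
[0.45739187 0.26023921 0.23275771] [ 0.0048818   0.0156117  -0.99986621] [-0.60951301  0.07154536 -0.20453293]
```

```bash
python3 -m inch '{"translation": [[-0.05,0.4,0],[-0.095,0.65,0],[-0.095,0.65,-0.3],[-0.095,0.65,-0.6],[-0.095,0.65,-0.8],[-0.095,0.65,-0.86],[-0.095,0.65,-0.86]], "rot": [[0,0,0],[0,0,0],[0,0,0],[0,0,0],[0,0,0],[0,0,0],[0,0,0]], "jaw": [0,0,0,0,0,0,0]}'
python3 - <<'E'
from h import *
cv2.imwrite('pics/side1.png',cv2.resize(eyes.camera('side')[60:190,150:320],(680,520),interpolation=cv2.INTER_CUBIC))
E
```

```text
time: 3.5
ee_pos: [0.4485, 0.3236, 0.1463]
eef_rot: [1.0, 0.025, 0.002, -0.007]
ft_force: [-0.2, -0.0, 0.1]
width: 0.0008
```

View pics/side1.png

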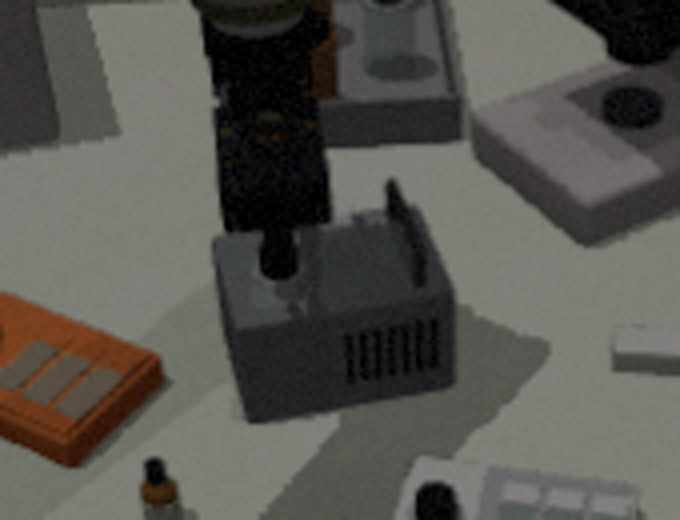

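The finger stands directly over the lamp key, at crop (280,250). Now I press slowly.

```bash
python3 -m inch '{"translation": [[0,0,-0.05],[0,0,-0.1],[0,0,-0.13],[0,0,-0.15],[0,0,-0.17],[0,0,-0.18],[0,0,-0.18]], "rot": [[0,0,0],[0,0,0],[0,0,0],[0,0,0],[0,0,0],[0,0,0],[0,0,0]], "jaw": [0,0,0,0,0,0,0]}'
```

```text
time: 4.25
ee_pos: [0.4488, 0.3244, 0.1293]
eef_rot: [1.0, 0.025, 0.003, -0.008]
ft_force: [0.5, -1.0, -0.2]
width: 0.0006
```

```bash
python3 -m inch '{"translation": [[0,0,-0.02],[0,0,-0.04],[0,0,-0.05],[0,0,-0.05]], "rot": [[0,0,0],[0,0,0],[0,0,0],[0,0,0]], "jaw": [0,0,0,0]}'
python3 -m inch '{"translation": [[0,0,-0.02],[0,0,-0.03],[0,0,-0.03]], "rot": [[0,0,0],[0,0,0],[0,0,0]], "jaw": [0,0,0]}'
python3 -c "
from h import *
print(r.read_state()['ft_force'],r.read_state()['torque'])"
```

```text
time: 4.65
ee_pos: [0.4487, 0.3244, 0.1241]
eef_rot: [1.0, 0.025, 0.003, -0.008]
ft_force: [-0.5, -0.2, 0.4]
width: 0.0008
time: 4.95
ee_pos: [0.4487, 0.3245, 0.1211]
eef_rot: [1.0, 0.025, 0.003, -0.008]
ft_force: [0.3, -0.9, 3.1]
width: 0.0005
[ 0.30554925 -0.85197353  3.06029087] [-0.24107726  0.14067298  0.07138485]
```

```bash
python3 -m inch '{"translation": [[0,0,-0.02],[0,0,-0.03],[0,0,-0.03]], "rot": [[0,0,0],[0,0,0],[0,0,0]], "jaw": [0,0,0]}'
python3 -m inch '{"translation": [[0,0,-0.02],[0,0,-0.03],[0,0,-0.03]], "rot": [[0,0,0],[0,0,0],[0,0,0]], "jaw": [0,0,0]}'
```

```text
time: 5.25
ee_pos: [0.4488, 0.3245, 0.1181]
eef_rot: [1.0, 0.025, 0.003, -0.008]
ft_force: [-1.8, -1.8, 6.5]
width: 0.0002
time: 5.55
ee_pos: [0.4488, 0.3245, 0.1155]
eef_rot: [1.0, 0.025, 0.003, -0.008]
ft_force: [-2.1, -2.4, 9.0]
width: 0.0005
```

Beyond TCP z 0.121 the force rises about 1 N per mm. That is the cushion spring, so the lamp key is fully in. Lift and go to the stage controller.

```bash
python3 -m inch '{"translation": [[0,0,0.2],[0,0,0.6],[0,0,1],[0,0,1]], "rot": [[0,0,0],[0,0,0],[0,0,0],[0,0,0]], "jaw": [0,0,0,0]}'
python3 -m inch '{"translation": [[0,-0.5,0],[0,-1,0],[0,-1,0]], "rot": [[0,0,0],[0,0,0],[0,0,0]], "jaw": [0,0,0]}'
python3 - <<'E'
from h import *
s=r.read_state(); cv2.imwrite('pics/w_lamp2.png',eyes.camera('wrist'))
E
python3 -m inch '{"translation": [[0,-0.5,0],[0,-1,0],[0,-1,0]], "rot": [[0,0,0],[0,0,0],[0,0,0]], "jaw": [0,0,0]}'
python3 -m inch '{"translation": [[0,-0.5,0],[0,-1,0],[0,-1,0]], "rot": [[0,0,0],[0,0,0],[0,0,0]], "jaw": [0,0,0]}'
python3 -m inch '{"translation": [[0,-0.5,0],[0,-1,0],[0,-1,0]], "rot": [[0,0,0],[0,0,0],[0,0,0]], "jaw": [0,0,0]}'
python3 -m inch '{"translation": [[0,-0.5,0],[0,-1,0],[0,-1,0]], "rot": [[0,0,0],[0,0,0],[0,0,0]], "jaw": [0,0,0]}'
python3 -m inch '{"translation": [[0,-0.4,0],[-0.1,-0.8,0],[-0.1,-0.9,0],[-0.1,-0.9,0]], "rot": [[0,0,0],[0,0,0],[0,0,0],[0,0,0]], "jaw": [0,0,0,0]}'
```

```text
time: 5.95
ee_pos: [0.4504, 0.3264, 0.2205]
eef_rot: [1.0, 0.025, 0.006, -0.01]
ft_force: [0.1, 0.5, -0.5]
width: 0.0005
time: 6.25
ee_pos: [0.4517, 0.2196, 0.2196]
eef_rot: [1.0, 0.021, 0.006, -0.008]
ft_force: [0.7, 0.8, 0.1]
width: 0.0001
time: 6.6
ee_pos: [0.4514, 0.1174, 0.2191]
eef_rot: [1.0, 0.019, 0.006, -0.008]
ft_force: [0.4, 0.7, 0.0]
width: 0.0003
time: 6.9
ee_pos: [0.4513, 0.0124, 0.2184]
eef_rot: [1.0, 0.016, 0.006, -0.007]
ft_force: [-0.7, 0.5, 0.8]
width: 0.0004
time: 7.2
ee_pos: [0.4509, -0.0926, 0.2177]
eef_rot: [1.0, 0.012, 0.005, -0.007]
ft_force: [0.4, 0.6, -0.1]
width: 0.0002
time: 7.5
ee_pos: [0.4503, -0.1976, 0.2168]
eef_rot: [1.0, 0.009, 0.005, -0.006]
ft_force: [-0.3, 0.6, -0.2]
width: 0.0006
time: 7.9
ee_pos: [0.4405, -0.2879, 0.2161]
eef_rot: [1.0, 0.008, 0.004, -0.006]
ft_force: [0.4, 1.1, -0.2]
width: 0.0008
```

View pics/w_lamp2.png

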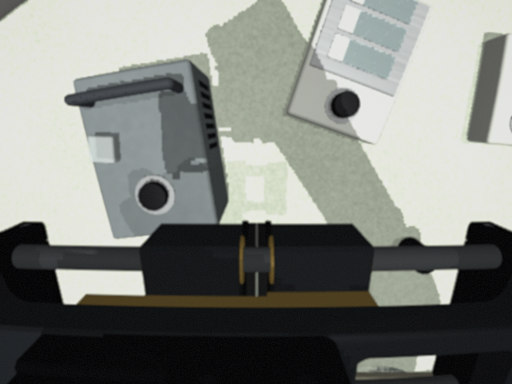

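The lamp key at (153,195) is low in its collar and the case at (103,148) is undisturbed. Next, the stage key.

```bash
python3 -m inch '{"translation": [[-0.085,-0.36,0],[-0.085,-0.36,-0.3],[-0.085,-0.36,-0.7],[-0.085,-0.36,-1],[-0.085,-0.36,-1],[-0.085,-0.36,-1]], "rot": [[0,0,0],[0,0,0],[0,0,0],[0,0,0],[0,0,0],[0,0,0]], "jaw": [0,0,0,0,0,0]}'
python3 -m inch '{"translation": [[0,0,-0.1],[0,0,-0.2],[0,0,-0.2]], "rot": [[0,0,0],[0,0,0],[0,0,0]], "jaw": [0,0,0]}'
python3 - <<'E'
from h import *
cv2.imwrite('pics/side2.png',cv2.resize(eyes.camera('side')[230:384,140:340],(800,616)[:1]+(600,),interpolation=cv2.INTER_CUBIC))
E
```

```text
time: 8.5
ee_pos: [0.4331, -0.3223, 0.1167]
eef_rot: [1.0, 0.009, 0.004, -0.007]
ft_force: [0.2, -0.4, 0.8]
width: 0.0003
time: 8.8
ee_pos: [0.4328, -0.3218, 0.0959]
eef_rot: [1.0, 0.01, 0.004, -0.007]
ft_force: [-1.2, 0.2, -0.2]
width: 0.0004
```

View pics/side2.png

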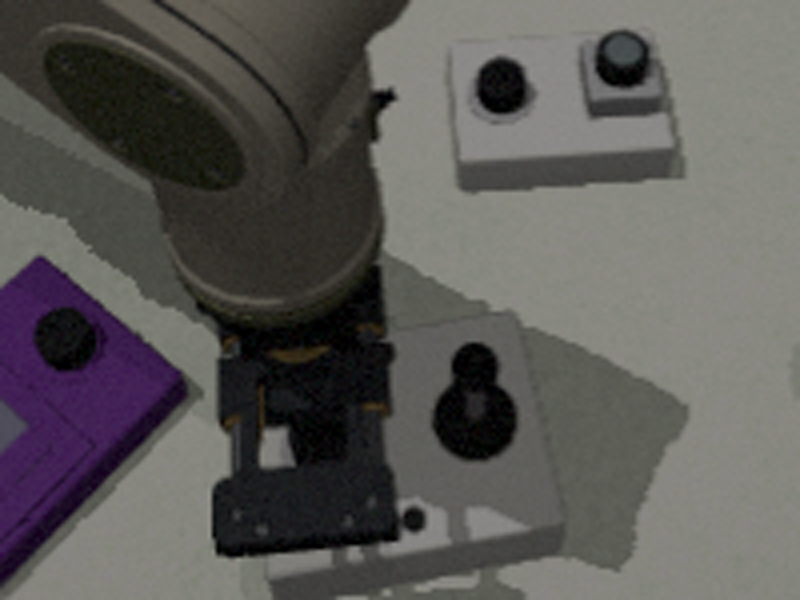

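The gripper is over the stage key and its body is well clear of the joystick at (475,400). Press.

```bash
python3 -m inch '{"translation": [[0,-0.02,-0.06],[0,-0.02,-0.12],[0,-0.02,-0.15],[0,-0.02,-0.18],[0,-0.02,-0.2],[0,-0.02,-0.22],[0,-0.02,-0.22]], "rot": [[0,0,0],[0,0,0],[0,0,0],[0,0,0],[0,0,0],[0,0,0],[0,0,0]], "jaw": [0,0,0,0,0,0,0]}'
python3 -m inch '{"translation": [[0,0,-0.02],[0,0,-0.04],[0,0,-0.04]], "rot": [[0,0,0],[0,0,0],[0,0,0]], "jaw": [0,0,0]}'
python3 -m inch '{"translation": [[0,0,-0.02],[0,0,-0.03],[0,0,-0.03]], "rot": [[0,0,0],[0,0,0],[0,0,0]], "jaw": [0,0,0]}'
```

```text
time: 9.55
ee_pos: [0.4329, -0.3241, 0.0742]
eef_rot: [1.0, 0.01, 0.004, -0.007]
ft_force: [0.1, 0.5, 0.0]
width: 0.0004
time: 9.85
ee_pos: [0.433, -0.324, 0.0702]
eef_rot: [1.0, 0.01, 0.004, -0.007]
ft_force: [-2.0, -0.5, 3.7]
width: 0.0003
time: 10.15
ee_pos: [0.433, -0.3241, 0.0674]
eef_rot: [1.0, 0.01, 0.004, -0.007]
ft_force: [-2.4, -0.2, 7.1]
width: 0.0005
```

The stage key shows the same force signature at its stop. On to the camera box.

```bash
python3 -m inch '{"translation": [[0,0,0.2],[0,0,0.6],[0,0,1],[0,0,1]], "rot": [[0,0,0],[0,0,0],[0,0,0],[0,0,0]], "jaw": [0,0,0,0]}'
python3 -m inch '{"translation": [[0.1,0.5,0.2],[0.2,1,0.3],[0.2,1,0.3]], "rot": [[0,0,0],[0,0,0],[0,0,0]], "jaw": [0,0,0]}'
python3 -m inch '{"translation": [[0.45,0.4,0],[0.9,0.8,0],[0.9,0.8,0],[0.9,0.8,0]], "rot": [[0,0,0],[0,0,0],[0,0,0],[0,0,0]], "jaw": [0,0,0,0]}'
python3 - <<'E'
from h import *
cv2.imwrite('pics/scene2.png',cv2.resize(eyes.camera('side')[220:384,180:345],(600,596),interpolation=cv2.INTER_CUBIC)); print(r.read_state()['ee_pos'])
E
```

```text
time: 10.55
ee_pos: [0.4356, -0.3254, 0.1728]
eef_rot: [1.0, 0.01, 0.008, -0.005]
ft_force: [-0.3, -0.6, 0.2]
width: 0.0007
time: 10.85
ee_pos: [0.4578, -0.2196, 0.204]
eef_rot: [1.0, 0.013, 0.009, -0.005]
ft_force: [-0.6, 0.4, -0.8]
width: 0.0002
time: 11.25
ee_pos: [0.5499, -0.1353, 0.203]
eef_rot: [1.0, 0.016, 0.009, -0.006]
ft_force: [-0.3, -1.1, 0.2]
width: 0.0007
[ 0.54847999 -0.13774283  0.20295721]
```

View pics/scene2.png

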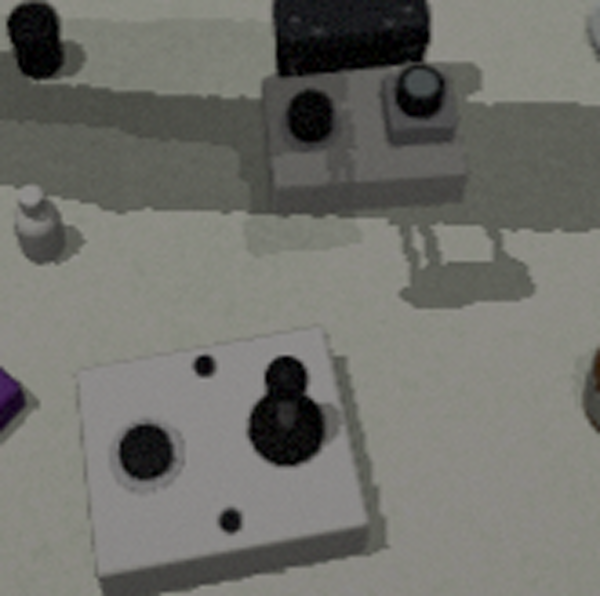

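The stage key at (147,453) sits low in its collar, and its box has not moved. The camera key at (311,115) is still out. Press it.

```bash
python3 -m inch '{"translation": [[-0.035,0.3,0],[-0.035,0.3,-0.3],[-0.035,0.3,-0.7],[-0.035,0.3,-1],[-0.035,0.3,-1],[-0.035,0.3,-1]], "rot": [[0,0,0],[0,0,0],[0,0,0],[0,0,0],[0,0,0],[0,0,0]], "jaw": [0,0,0,0,0,0]}'
python3 -m inch '{"translation": [[0,0,-0.1],[0,0,-0.2],[0,0,-0.24],[0,0,-0.24]], "rot": [[0,0,0],[0,0,0],[0,0,0],[0,0,0]], "jaw": [0,0,0,0]}'
```

```text
time: 11.9
ee_pos: [0.5446, -0.1086, 0.1034]
eef_rot: [1.0, 0.015, 0.008, -0.006]
ft_force: [0.1, 0.1, 0.6]
width: 0.0007
time: 12.3
ee_pos: [0.5443, -0.1086, 0.0788]
eef_rot: [1.0, 0.015, 0.008, -0.006]
ft_force: [-0.2, 0.3, -0.8]
width: 0.0006
```

```bash
python3 -m inch '{"translation": [[0,0,-0.04],[0,0,-0.07],[0,0,-0.1],[0,0,-0.13],[0,0,-0.15],[0,0,-0.15]], "rot": [[0,0,0],[0,0,0],[0,0,0],[0,0,0],[0,0,0],[0,0,0]], "jaw": [0,0,0,0,0,0]}'
python3 -m inch '{"translation": [[0,0,-0.02],[0,0,-0.04],[0,0,-0.04]], "rot": [[0,0,0],[0,0,0],[0,0,0]], "jaw": [0,0,0]}'
python3 -m inch '{"translation": [[0,0,-0.02],[0,0,-0.03],[0,0,-0.03]], "rot": [[0,0,0],[0,0,0],[0,0,0]], "jaw": [0,0,0]}'
```

```text
time: 12.9
ee_pos: [0.5443, -0.1086, 0.0636]
eef_rot: [1.0, 0.015, 0.008, -0.006]
ft_force: [-0.0, 0.3, -0.2]
width: 0.0007
time: 13.2
ee_pos: [0.5444, -0.1086, 0.0596]
eef_rot: [1.0, 0.015, 0.008, -0.006]
ft_force: [-1.3, 0.9, 4.6]
width: 0.0006
time: 13.5
ee_pos: [0.5444, -0.1086, 0.0569]
eef_rot: [1.0, 0.015, 0.008, -0.006]
ft_force: [-3.1, 0.7, 7.6]
width: 0.0005
```

```bash
python3 -m inch '{"translation": [[0,0,0.2],[0,0,0.6],[0,0,1],[0,0,1]], "rot": [[0,0,0],[0,0,0],[0,0,0],[0,0,0]], "jaw": [0,0,0,0]}'
python3 -m inch '{"translation": [[-0.2,-0.2,0.4],[-0.5,-0.5,0.8],[-0.8,-0.5,0.8],[-0.8,-0.5,0.8],[-0.8,-0.5,0.8]], "rot": [[0,0,0],[0,0,0],[0,0,0],[0,0,0],[0,0,0]], "jaw": [0,0,0,0,0]}'
python3 - <<'E'
from h import *
a=cv2.imread('pics/side0.png'); b=eyes.camera('side'); cv2.imwrite('pics/side3.png',cv2.convertScaleAbs(cv2.resize(b,(800,600)),alpha=1.4,beta=10))
print(r.read_state()['ft_force'])
E
```

```text
time: 13.9
ee_pos: [0.5472, -0.1088, 0.1623]
eef_rot: [1.0, 0.015, 0.012, -0.005]
ft_force: [0.8, 0.5, -0.4]
width: 0.0005
time: 14.4
ee_pos: [0.4668, -0.1591, 0.2422]
eef_rot: [1.0, 0.014, 0.012, -0.005]
ft_force: [-1.0, 0.5, -1.1]
width: 0.0003
[-0.43883929  0.7823686  -0.9817451 ]
```

View pics/side3.png

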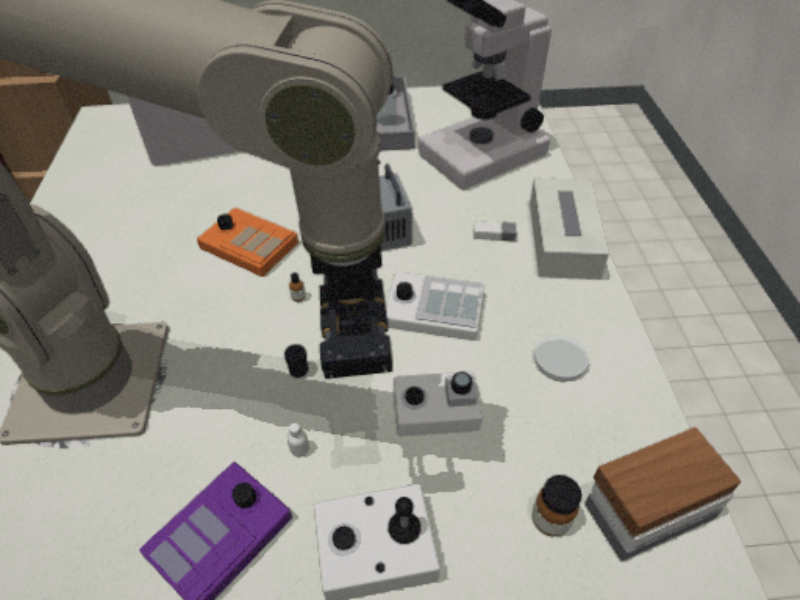

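The camera key (415,396) and stage key (344,538) are down in their collars, and the warmer key (404,291) is out. All visible items stand where they were and the arm is clear. Handing in.

```bash
python3 -c "
from bench import r
print(r.close_job())"
```

```text
the job is handed in; nothing more can be done
None
```

I pressed the lamp, stage and camera power keys in that order with the closed fingertips, and handed the job in at about 14.5 s; no verdict was reported.

- **Keys:** each key was pushed to its stop. I took this from the wrist force, which stayed near zero on the way down, then rose by about 1 N per mm past the stop. It peaked at about 9 N on the lamp key, 7.1 N on the stage key and 7.6 N on the camera key.
- **Last pictures:** the stage and camera keys sit low in their collars, the warmer key is out, and the units and bystanders in view look unmoved. The arm is clear of everything.
- **Not rechecked at the end:** the arm hid the lamp key and most of the lamp supply in the final picture. The wrist picture taken just after that press showed the key down and the coverslip case in place.
- **Disagreement:** the roughly 2.5 N sliding resistance did not show in the readings taken between press steps, which were near zero. I relied on the force rise at the stop instead.

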